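# Sugar lump into the cup with sprung tongs

### The arm

A 6-joint arm with a two-finger parallel gripper is mounted at the origin on a cart in front of the work surface, level with it; the furniture and walls round the work are solid. World frame = base frame: x ahead of the robot, y to its left, z up, the work surface at z = 0. Lengths are in m, angles in rad, forces in N, time in s.
With the tool pointing down it reaches from about 0.25 to 0.775 m from the base axis. Payload 4 kg.
Tool frame: the origin (TCP) lies on the centre line of the jaws, within the pads' length; the fingertips stand 14 mm ahead of it and the grasp point (between the pads) lies 5 mm behind it (robot.tcp_to_tips is the distance from the TCP to the fingertips, in m); z points along the fingers, y is the line along which they close (so a half turn about z gives the same grasp; the last joint's range is limited). The gripper opens to 94 mm and grips with 3 to 60 N. Pads are 16 mm wide; open, the fingers measure 119 mm over their backs; the gripper's body (75 mm by 177 mm) begins 78 mm behind the grasp point.
Start: joints at [-1.418, 0.087, 1.371, -0, 1.684, -0.103], TCP at [0.139, -0.532, 0.193] pointing down, gripper open.
Joint ranges: [-3.1, 3.1], [-0.76, 2.03], [0.27, 2.55], [-1.08, 4.22], [0.17, 2.65], [-2.57, 2.57]. Speed limits (rad/s): [2.79, 2.79, 3.14, 3.14, 3.14, 3.14].

### API

Orientations are given as [roll, pitch, yaw] about the fixed x, y, z axes, in that order (R = Rz(yaw) Ry(pitch) Rx(roll)).
In Python, from bench import robot gives the robot as it stands.
- The arm moves only by the tool carry_out, never from a script. Its argument "increments" is a list of rows, each a list of 3 entries, a list of its own where there are three numbers: the closure in counts, from 0 (fully open) to 255 (shut), then the shift along the tool's x, y, z in mm, then the turn about the tool's z in degrees. In form: [[fingers, [dx, dy, dz], twist], ...]. A call has 1 to 8 rows; each row shifts and turns the commanded pose from where the row before left it, along the tool's axes as they then stand; what a row does not reach is not made up. A row lasts 1/10 s, in which the tool goes at most 50 mm and 8.59 degrees, less where a joint would pass 70% of its speed; a pose out of reach is approached as far as the arm can. A call with a gripper value outside its range is refused whole. The fingers move at their own pace and stop on an object; the grip force is fixed at half the most. Time passes only in rows, so rows that do not move let the fingers close. It gives the time, the measured TCP pose, the force, the opening and the grip force at its end, in the units of the state.
- robot.get_obs(): the state, without advancing time (a new reading comes with each control period).
- robot.snapshot(name): name is "scene" or "top"; returns the picture (480x640x3 uint8, blue, green, red); there is no depth.
- robot.get_calibration(name): a dict with "vfov" (degrees; the focal length in pixels is half the picture's height over the tangent of half this angle, whatever the lens; pixels are square), "cx", "cy" (the principal point, pixels), "T" (4x4, takes a point from camera to world coordinates). Camera axes: x right, y down, z forward; pixel columns grow to the right and rows downward; lengths in m; the calibration is good to about 2 mm. A picture is of the moment at which its call begins. get_calibration takes no time and is no camera call.
- robot.close_job(): hands the job in; it is judged then, once.
The state is a dict: "time": time; "joint_positions": joint angles; "qvel": joint speeds; "joint_torque": joint torques, N m; "tool_pos": TCP position; "ee_rot": TCP orientation; "wrist_force": force on the tool from outside, world axes, zero at the start; "wrist_torque": the same for the moment, N m; "width": finger opening in m; "finger_force": force on a finger pad.
Only numpy, scipy, OpenCV 4.12 (cv2) and the standard library are available. Lean on these libraries where they do the work, as an engineer would, in place of code of your own. Each camera call takes 0.05 s, during which the arm holds its last target. There are 200 camera calls.

### The job

Take the little sprung sugar tongs from their rail and use them, not the fingers, to pick up the brown sugar lump and drop it into the cup with the diamond pattern, with the cup left standing where it is. Then hang the tongs back over the rail of their stand and let go.

Things in the scene. Friction and masses are not known exactly. Their poses are not given: they have to be found in the camera images.
- tongs_grip (a point): Where to hold the sugar tongs: steel, an upside-down U hanging tips down astride a brass rail. Point midway between the two black pads (18 mm wide in x, 26 high), 52 mm above the tips, 43 below the top. y: line on which the tongs shut, so fingers close along y on the pads' outsides; z up. Left free: 46 mm over the pads, 44 mm inside the tips. Held at 42 to 43 mm over the pads they stay open (tips 34 mm).
- tongs: The same tongs; origin between the tips, at their lower end. Two arms hinged 34 mm above the pads and sprung open: about 4 N a pad starts to shut them, 7 N brings them to the lump (36 mm over the pads = 20 mm inside the tips); 15 to 20 N grips it well. Tip gap changes 2.4 times as much as pad width. Tips' inner faces: 16 mm wide (x), 18 mm high from the very end. 0.066 kg.
- brown_lump_center (a point): The one brown sugar lump, a block 28 x 20 x 18 mm (x, y, z), 15 g, on a blue tray 12 mm high that also carries two white lumps of the same size, 55 mm or more from it centre to centre. Point: its centre, 9 mm above the tray's top. y is its 20 mm side, across which the tongs' tips take it.
- cup_mouth (a point): Cup with dark and green diamonds (the mug with stripes nearby is not meant). 86 mm across, 101 mm high, loose, 0.27 kg; about 66 mm clear inside, floor 93 mm below the rim. Point: centre of its open mouth at rim height; the handle stands out along -y. The lump can be let go with the tongs' tips some 10 mm below the rim.
- rail_mid (a point): Fixed stand of the tongs: wooden base, post, level brass rail 7 mm thick along x. Point: on the rail's axis, 108 mm above the worktop, where the tongs hang at first, rail between their arms (25 mm apart there), under the bow; tongs_grip then lies 36 mm below, tongs' y across the rail. Free rail: 20 mm towards -x (ball end), 30 mm towards +x (post). Lift off or hang by 90 mm straight up or down.
- brown_lump: The same brown lump as a body (origin in the middle of its underside).
- diamond_cup: The same diamond-patterned cup as a body (origin under it, 18 mm from its bore's axis towards the handle).
Things that resemble listed ones, but are neither listed nor needed, are in the scene too. What is shaped like the part that bears rail_mid but red is not meant.

How it is judged:
On the way, in this order (a step that is already met when the one before it is completed fails the run):
1. the brown lump is held up in the tongs, at least 30 mm above where it lay (height (world z) of brown_lump_center above 0.051 m and contact force between tongs and brown_lump above 0.3 N), for 0.2 s.
2. the brown lump lies in the diamond cup, let go by the tongs (horizontal distance between brown_lump_center and cup_mouth below 0.036 m and z of brown_lump_center in the frame of cup_mouth below -0.05 m and contact force between tongs and brown_lump below 0.05 N), for 0.2 s.
At the end, for the whole second after the job is handed in: Brown lump at rest in the diamond cup (36 mm of its axis, 50 mm or more below the rim); cup upright (0.1 rad), within 30 mm of its start; tongs released and still on the rail (grip point 26 to 44 mm below rail, within 24 mm of rail_mid in plan, 15 mm across the rail, tilt under 0.3 rad) (horizontal distance between brown_lump_center and cup_mouth below 0.036 m and z of brown_lump_center in the frame of cup_mouth below -0.05 m and angle between diamond_cup's own z axis and vertical below 0.1 rad and distance of diamond_cup from where it was at the start of the episode below 0.03 m and horizontal distance between tongs_grip and rail_mid below 0.024 m and z of tongs_grip in the frame of rail_mid between -0.044 and -0.026 m and y of tongs_grip in the frame of rail_mid between -0.015 and 0.015 m and angle between tongs's own z axis and vertical below 0.3 rad and linear speed of tongs below 0.05 m/s and linear speed of brown_lump below 0.03 m/s); the robot touches nothing.
It fails at once if the gripper's fingers touch the brown lump (contact force between the fingers and brown_lump above 0.3 N).
It fails at once if the diamond cup is knocked over (angle between diamond_cup's own z axis and vertical above 0.5 rad).
It also fails if it takes over 51 s, if anything falls off the work surface, if the arm or the gripper's body presses on something with over 40 N, if the wrist force passes 120 N, or if a joint passes its speed limit or range.

## Working session

There is one attempt and no reset: what is moved stays moved. The work goes in short steps, Python scripts to look and compute and a tool call to move; the robot and the scene stay as the last step left them, time stands still between calls to the robot, and variables do not carry over. Pictures are saved under pics/ and viewed, at most 10 in all, crops included, and the job is handed in when it is done.

Besides the shell and the picture viewer there is one more tool, called after "Request:" as name(argument=value, ...) on one line, values as JSON. carry_out: Moves the arm, as the interface text tells. Its arguments: {"type":"object","properties":{"increments":{"type":"array","items":{"type":"array"}}},"required":["increments"]}

```bash
mkdir -p pics
python3 - <<'E'
from bench import robot
import cv2,numpy as np
for n in("scene","top"):
    cv2.imwrite(f"pics/{n}0.png",robot.snapshot(n)); c=robot.get_calibration(n); print(n,c["vfov"],c["cx"],c["cy"],np.round(c["T"],4).tolist())
o=robot.get_obs();print(o)
E
```

```text
scene 48.09203420592027 315.5754425010973 242.6105736043074 [[-0.4786, -0.586, 0.6539, -0.3297], [-0.8778, 0.3024, -0.3715, 0.7037], [0.0199, -0.7517, -0.6592, 0.922], [0.0, 0.0, 0.0, 1.0]]
top 52.414070514254675 325.4629775874697 239.13621512066592 [[-0.006, -0.9964, 0.084, 0.3786], [-1.0, 0.0058, -0.0035, 0.2297], [0.003, -0.084, -0.9965, 1.5296], [0.0, 0.0, 0.0, 1.0]]
{'time': 0.1, 'joint_positions': array([-1.41805456e+00,  8.78971310e-02,  1.37207058e+00,  7.99674476e-06,
        1.68352745e+00, -1.03068020e-01]), 'qvel': array([ 0.0005926 , -0.00272576, -0.00201087,  0.00036504,  0.00023611,
       -0.00136551]), 'joint_torque': array([ 2.46904041e-03, -3.41252053e+01, -3.03299689e+01,  7.20861135e-02,
        3.04131838e-02, -9.79441893e-05]), 'tool_pos': array([ 0.1391077 , -0.53162042,  0.19232894]), 'ee_rot': array([-3.13970105e+00, -2.03646618e-04,  2.55810485e-01]), 'wrist_force': array([ 0.23307558, -0.45616551,  0.46024592]), 'wrist_torque': array([-0.03866827,  0.03268156,  0.02136133]), 'finger_force': 0.0, 'width': 0.09374700615045761}
```

View pics/scene0.png

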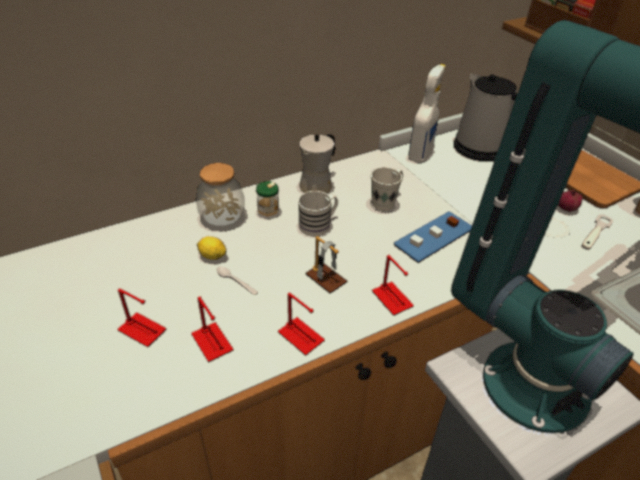

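View pics/top0.png

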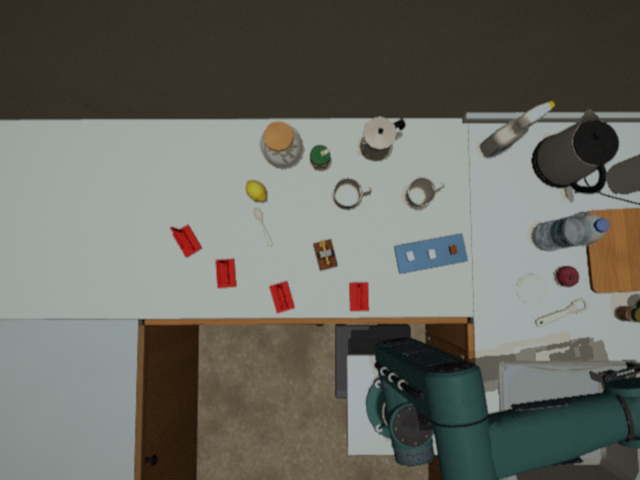

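The scene view shows the stand with tongs at about (325,262), the tray with the brown lump at (453,221) and the diamond cup at (385,188). In the top view they are at (325,254), (453,250) and (420,193). Next I'll take enlarged crops.

Run:
```python
import cv2,numpy as np
a=cv2.imread("pics/top0.png")[170:280,300:480];b=cv2.imread("pics/scene0.png")[160:300,290:480]
cv2.imwrite("pics/tc.png",cv2.resize(a,None,fx=4.4,fy=4.4,interpolation=cv2.INTER_CUBIC))
cv2.imwrite("pics/sc.png",cv2.resize(b,None,fx=4.2,fy=4.2,interpolation=cv2.INTER_CUBIC))
```

```text
(no output)
```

View pics/tc.png

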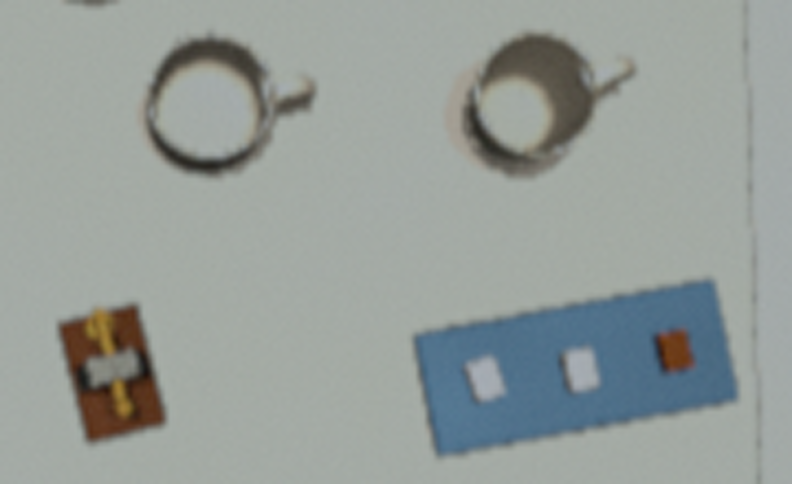

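View pics/sc.png

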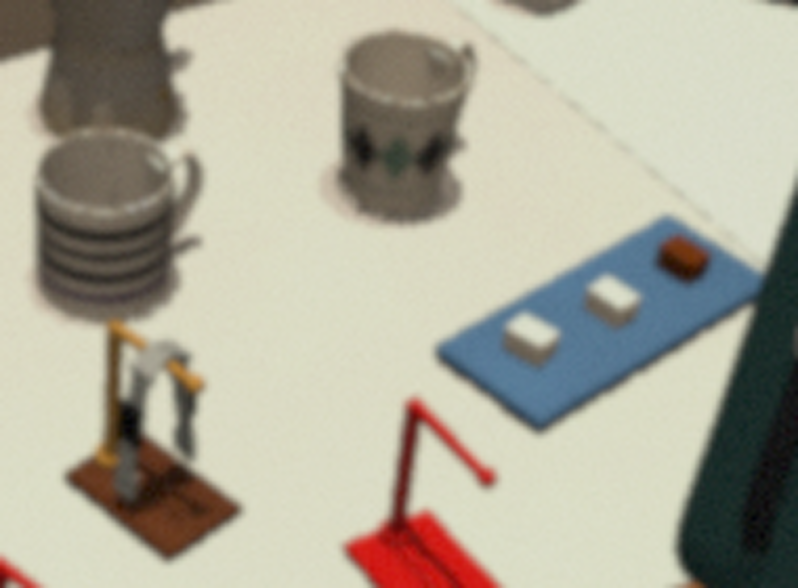

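```bash
cat > h.py <<'E'
from bench import robot
import cv2,numpy as np
def ray(n,p):
    c=robot.get_calibration(n);f=240/np.tan(np.radians(c["vfov"]/2));T=np.array(c["T"])
    return T[:3,3],T[:3,:3]@np.array([(p[0]-c["cx"])/f,(p[1]-c["cy"])/f,1])
def onz(n,p,z):
    o,d=ray(n,p);return o+d*(z-o[2])/d[2]
def tri(p,q):
    o,d=ray("top",p);e,g=ray("scene",q);s=np.linalg.lstsq(np.c_[d,-g],e-o,rcond=None)[0]
    return (o+d*s[0]+e+g*s[1])/2,np.linalg.norm(o+d*s[0]-e-g*s[1])
tc=lambda u,v:(300+(u+.5)/4.4-.5,170+(v+.5)/4.4-.5)
sc=lambda u,v:(290+(u+.5)/4.2-.5,160+(v+.5)/4.2-.5)
def mask(n,img,lo,hi,box,z):
    x0,x1,y0,y1=box;m=np.zeros(img.shape[:2],np.uint8)
    m[y0:y1,x0:x1]=cv2.inRange(cv2.cvtColor(img,cv2.COLOR_BGR2HSV),lo,hi)[y0:y1,x0:x1]
    ys,xs=np.nonzero(m)
    cs=max(cv2.findContours(m,0,1)[0],key=cv2.contourArea)[:,0]
    P=np.array([onz(n,p,z)[:2] for p in cs],np.float32)
    return onz(n,(xs.mean(),ys.mean()),z),len(xs),cv2.minAreaRect(P*1000)
E
python3 - <<'E'
from h import *
np.set_printoptions(precision=4,suppress=True)
t=cv2.imread("pics/top0.png");s=cv2.imread("pics/scene0.png")
print("lump top",mask("top",t,(3,120,40),(20,255,255),(440,465,240,262),.03))
print("lump scene",mask("scene",s,(0,120,30),(20,255,255),(445,462,214,229),.021))
print("tray",mask("top",t,(95,80,60),(125,255,255),(390,470,230,276),.012))
print("tray s",mask("scene",s,(95,80,60),(125,255,255),(390,475,210,265),.012))
print("base",mask("top",t,(3,120,20),(28,255,255),(308,345,236,275),.01))
print("cup",onz("top",tc(537,95),.101),onz("scene",sc(404,69),.101),tri(tc(537,95),sc(404,69)))
print("bow",onz("top",tc(113,369),.115))
print("rail post/ball",onz("top",tc(99,322),.108),onz("top",tc(124,412),.108))
print("rail s post/ball",onz("scene",sc(115,325),.108),onz("scene",sc(200,384),.108))
print("base corners s",[onz("scene",sc(*p),.01) for p in((168,558),(240,510))])
E
```

```text
lump top (array([ 0.4716, -0.1682,  0.03  ]), 45, ((470.68145751953125, -168.60150146484375), (18.51296615600586, 21.62091064453125), 89.6667251586914))
lump scene (array([ 0.4727, -0.1725,  0.021 ]), 65, ((472.4144287109375, -172.39085388183594), (26.733449935913086, 30.87600326538086), 22.68083953857422))
tray (array([ 0.4606, -0.102 ,  0.012 ]), 1599, ((460.8891906738281, -102.5916748046875), (84.09916687011719, 214.55320739746094), 10.347267150878906))
tray s (array([ 0.4492, -0.0903,  0.012 ]), 1295, ((455.970947265625, -100.23229217529297), (86.32472229003906, 216.28054809570312), 9.737312316894531))
base (array([0.4582, 0.2258, 0.01  ]), 327, ((436.2242431640625, 220.60166931152344), (33.990787506103516, 52.16816711425781), 13.676240921020508))
cup [ 0.6401 -0.0616  0.101 ] [ 0.6375 -0.0591  0.101 ] (array([ 0.6407, -0.062 ,  0.0981]), np.float64(0.0004953871496618821))
bow [0.4561 0.2254 0.115 ]
rail post/ball [0.4878 0.2345 0.108 ] [0.4279 0.2183 0.108 ]
rail s post/ball [0.4936 0.2325 0.108 ] [0.4299 0.2152 0.108 ]
base corners s [array([0.4054, 0.2449, 0.01  ]), array([0.4189, 0.1901, 0.01  ])]
```

The tongs grip is near (0.457, 0.226) with the rail yawed about 14.5°. The lump is near (0.472, -0.170) with yaw about 10°, and the cup mouth is near (0.640, -0.061). I'll move above the tongs.

Request:
carry_out(increments=[[0, [28, -36, -5], 0], [0, [28, -36, -5], 0], [0, [28, -36, -5], 0], [0, [28, -36, -5], 0], [0, [28, -36, -5], 0], [0, [28, -36, -5], 0], [0, [28, -36, -5], 0], [0, [28, -36, -5], 0]])

```text
time: 0.9
tool_pos: [0.283, -0.195, 0.2332]
ee_rot: [-3.142, -0.0, 0.255]
wrist_force: [1.9, -0.1, 0.4]
width: 0.0941
finger_force: 0.0
```

Request:
carry_out(increments=[[0, [28, -36, 0], 0], [0, [28, -36, 0], 0], [0, [28, -36, 0], 0], [0, [28, -36, 0], 0], [0, [28, -36, 0], 0], [0, [28, -36, 0], 0], [0, [28, -36, 0], 0], [0, [28, -36, 0], 0]])

```text
time: 1.7
tool_pos: [0.4269, 0.1405, 0.233]
ee_rot: [3.141, 0.0, 0.257]
wrist_force: [1.0, -0.2, 0.7]
width: 0.0941
finger_force: 0.0
```

Request:
carry_out(increments=[[0, [25, -36, 0], 0], [0, [0, 0, 0], 0], [0, [0, 0, 0], 0]])

```text
time: 2.0
tool_pos: [0.4415, 0.18, 0.2323]
ee_rot: [3.141, 0.003, 0.258]
wrist_force: [-0.1, -0.1, 0.8]
width: 0.0938
finger_force: 0.0
```

Request:
carry_out(increments=[[0, [26, -40, 0], 0], [0, [0, 0, 0], 0], [0, [0, 0, 30], 0], [0, [0, 0, 30], 0], [0, [0, 0, 20], 0], [0, [0, 0, 20], 0], [0, [0, 0, 0], 0], [0, [0, 0, 0], 0]])

```text
time: 2.8
tool_pos: [0.4569, 0.2235, 0.1339]
ee_rot: [3.141, -0.0, 0.254]
wrist_force: [-0.3, 0.1, 0.5]
width: 0.0939
finger_force: 0.0
```

Run:
```python
from h import *
s=robot.snapshot("scene");t=robot.snapshot("top")
a=cv2.resize(s[210:310,260:400],None,fx=4,fy=4,interpolation=2);b=cv2.resize(t[200:300,290:350],None,fx=4,fy=4,interpolation=2)
cv2.imwrite("pics/a1.png",np.hstack([a,b]))
o=robot.get_obs();print(o["tool_pos"],o["ee_rot"])
```

```text
[0.45785236 0.22444229 0.13522959] [ 3.14156425e+00 -3.03185480e-03  2.54760269e-01]
```

View pics/a1.png

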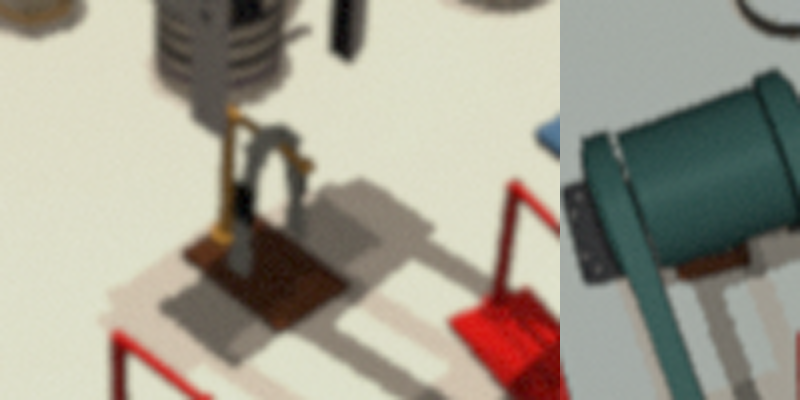

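The fingers straddle the tongs. The left fingertip is at crop (207,130), the right at (347,60), and the bow top at (275,130). I'll check the offset numerically.

Run:
```python
from h import *
k=lambda u,v:(260+(u+.5)/4-.5,210+(v+.5)/4-.5)
print("mid tips",onz("scene",k(277,97),.121)); print("bow",onz("scene",k(275,128),.115))
print("pad left",onz("scene",k(243,203),.072)," post",onz("scene",k(232,112),.108),"ball",onz("scene",k(308,165),.108))
c=robot.get_calibration("scene");f=240/np.tan(np.radians(c["vfov"]/2));T=np.linalg.inv(c["T"])
def pr(P):
    q=T@np.r_[P,1];return q[:2]/q[2]*f+[c["cx"],c["cy"]]
for P in([.4575,.2242,.121],[.457,.2255,.115],[.457,.2255,.02]): p=pr(P);print((p-[260,210])*4)
```

```text
mid tips [0.47758023 0.21038165 0.121     ]
bow [0.46038131 0.22124221 0.115     ]
pad left [0.45368389 0.24456474 0.072     ]  post [0.49096022 0.23227492 0.108     ] ball [0.43105421 0.21618633 0.108     ]
[271.85638237 123.08076008]
[269.93355161 132.23454791]
[264.4486635  251.57464684]
```

Well aligned, so I'll descend to z≈0.067 and close to 43 mm (count about 138).

Request:
carry_out(increments=[[0, [0, 0, 20], 0], [0, [0, 0, 20], 0], [0, [0, 0, 20], 0], [0, [0, 0, 8], 0], [0, [0, 0, 0], 0], [80, [0, 0, 0], 0], [110, [0, 0, 0], 0], [120, [0, 0, 0], 0]])

```text
time: 3.7
tool_pos: [0.4578, 0.2252, 0.0666]
ee_rot: [-3.141, -0.002, 0.256]
wrist_force: [0.0, -1.1, 0.1]
width: 0.0737
finger_force: 0.0
```

Request:
carry_out(increments=[[125, [0, 0, 0], 0], [130, [0, 0, 0], 0], [134, [0, 0, 0], 0], [138, [0, 0, 0], 0], [138, [0, 0, 0], 0], [138, [0, 0, 0], 0]])

```text
time: 4.3
tool_pos: [0.4569, 0.2248, 0.0652]
ee_rot: [3.141, 0.0, 0.256]
wrist_force: [-0.4, 0.2, 0.2]
width: 0.0432
finger_force: 4.8
```

Request:
carry_out(increments=[[140, [0, 0, 0], 0], [140, [0, 0, 0], 0], [140, [0, 0, -10], 0], [140, [0, 0, -20], 0], [140, [0, 0, -20], 0], [140, [0, 0, -20], 0], [140, [0, 0, -30], 0], [140, [0, 0, -20], 0]])

```text
time: 5.1
tool_pos: [0.4576, 0.2252, 0.1883]
ee_rot: [-3.141, -0.003, 0.256]
wrist_force: [0.1, 0.3, 0.1]
width: 0.0425
finger_force: 5.3
```

Request:
carry_out(increments=[[140, [0, 0, 0], 0], [140, [0, 0, 0], 0]])

```text
time: 5.3
tool_pos: [0.457, 0.225, 0.1856]
ee_rot: [-3.142, -0.001, 0.256]
wrist_force: [0.7, -0.4, -0.9]
width: 0.0425
finger_force: 5.3
```

Request:
carry_out(increments=[[140, [-4, 20, 0], 0], [140, [-8, 35, 0], 0], [140, [-9, 40, 0], 0], [140, [-9, 40, 0], 0], [140, [-9, 40, 0], 0], [140, [-9, 40, 0], 0], [140, [-9, 40, 0], 0], [140, [-9, 40, 0], 0]])

```text
time: 6.1
tool_pos: [0.4665, -0.0785, 0.1833]
ee_rot: [-3.14, 0.003, 0.256]
wrist_force: [1.4, -0.7, -0.6]
width: 0.0426
finger_force: 5.3
```

Request:
carry_out(increments=[[140, [-8, 40, 0], 0], [140, [-7, 30, 0], 0], [140, [-4, 20, 0], 0], [140, [0, 0, 0], 4.5], [140, [0, 0, 30], 0], [140, [0, 0, 20], 0], [140, [0, 0, 0], 0], [140, [0, 0, 0], 0]])

```text
time: 6.9
tool_pos: [0.4713, -0.1687, 0.1341]
ee_rot: [-3.14, 0.002, 0.177]
wrist_force: [-0.3, 0.7, -0.2]
width: 0.0422
finger_force: 5.3
```

Run:
```python
from h import *
s=robot.snapshot("scene");t=robot.snapshot("top")
cv2.imwrite("pics/s2.png",s)
a=cv2.resize(s[140:260,390:490],None,fx=5,fy=5,interpolation=2);b=cv2.resize(t[190:310,415:475],None,fx=5,fy=5,interpolation=2)
cv2.imwrite("pics/a2.png",np.hstack([a,b]))
o=robot.get_obs();print(o["tool_pos"],o["ee_rot"])
print("lump scene",mask("scene",s,(0,120,30),(20,255,255),(445,462,214,229),.021))
print("lump top",mask("top",t,(3,120,40),(20,255,255),(440,465,240,262),.03))
```

```text
[ 0.47256973 -0.16922453  0.13619892] [ 3.14074299e+00 -1.00202359e-03  1.77336288e-01]
lump scene (array([ 0.47193051, -0.1712866 ,  0.021     ]), 74, ((472.069091796875, -171.43276977539062), (26.91444206237793, 32.707496643066406), 22.05126190185547))
lump top (array([ 0.44429964, -0.19563316,  0.03      ]), 1, ((444.2996520996094, -195.63316345214844), (0.0, 0.0), 0.0))
```

View pics/a2.png

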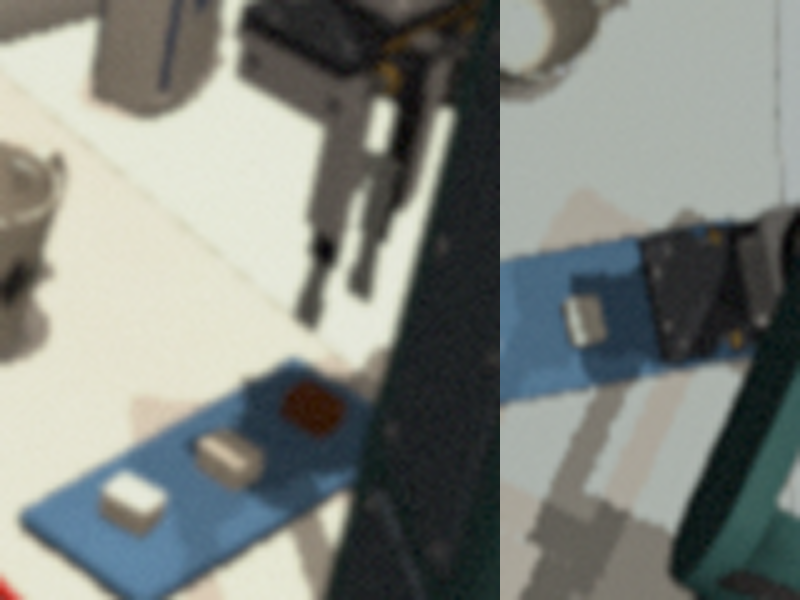

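The tips hang at crop (308,322) and (361,295), and the lump is at (313,408). I'll check the tips' position against the lump.

Run:
```python
from h import *
k=lambda u,v:(390+(u+.5)/5-.5,140+(v+.5)/5-.5)
for p in((308,322),(361,295),(334.5,308.5)): print(onz("scene",k(*p),.089))
for p in((313,408),): print("lump",onz("scene",k(*p),.021))
print("lump top face",onz("scene",k(313,400),.030))
c=robot.get_calibration("scene");f=240/np.tan(np.radians(c["vfov"]/2));T=np.linalg.inv(c["T"])
for P in([.4718,-.169,.089],[.4718,-.169,.021]):
    q=T@np.r_[P,1];print((q[:2]/q[2]*f+[c["cx"],c["cy"]]-[390,140])*5)
```

```text
[ 0.4686817  -0.14927948  0.089     ]
[ 0.47439409 -0.18931732  0.089     ]
[ 0.47151887 -0.1691651   0.089     ]
lump [ 0.47231448 -0.1718247   0.021     ]
lump top face [ 0.46965809 -0.16748641  0.03      ]
[331.90033045 306.29713871]
[307.49162488 408.05256483]
```

Request:
carry_out(increments=[[140, [0, 1.5, 20], 0], [140, [0, 0, 20], 0], [140, [0, 0, 15], 0], [140, [0, 0, 10], 0], [140, [0, 0, 6], 0], [140, [0, 0, 0], 0], [140, [0, 0, 0], 0]])

```text
time: 7.7
tool_pos: [0.473, -0.1708, 0.0653]
ee_rot: [3.141, -0.001, 0.177]
wrist_force: [-0.4, 0.0, -0.7]
width: 0.0427
finger_force: 5.3
```

Run:
```python
from h import *
s=robot.snapshot("scene")
cv2.imwrite("pics/a3.png",cv2.resize(s[170:250,410:490],None,fx=7,fy=7,interpolation=2))
o=robot.get_obs();print(o["tool_pos"],o["wrist_force"],o["width"])
```

```text
[ 0.47311192 -0.17091728  0.06545585] [-0.17609073 -0.09213422 -0.24954839] 0.04237645959734627
```

View pics/a3.png

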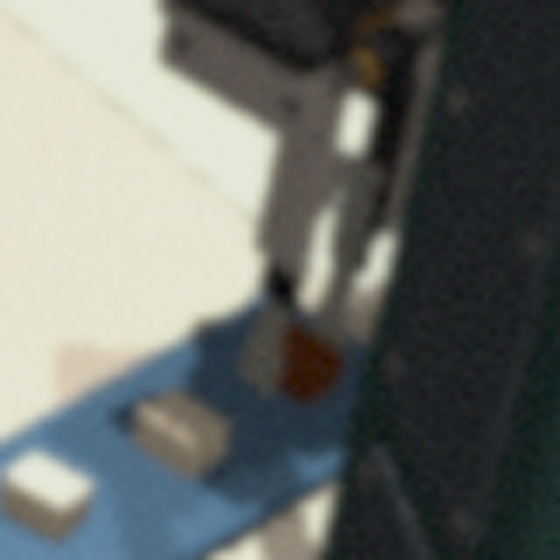

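The tongs' tips straddle the brown lump at (295,360) in the crop. I'll lower 3 mm and close.

Request:
carry_out(increments=[[140, [0, 0, 3], 0], [140, [0, 0, 0], 0], [146, [0, 0, 0], 0], [150, [0, 0, 0], 0], [154, [0, 0, 0], 0], [158, [0, 0, 0], 0], [160, [0, 0, 0], 0], [160, [0, 0, 0], 0]])

```text
time: 8.55
tool_pos: [0.4724, -0.1704, 0.0615]
ee_rot: [-3.142, -0.0, 0.177]
wrist_force: [-0.2, -0.3, -0.1]
width: 0.0365
finger_force: 30.0
```

Request:
carry_out(increments=[[163, [0, 0, 0], 0], [163, [0, 0, 0], 0], [163, [0, 0, 0], 0]])

```text
time: 8.85
tool_pos: [0.4725, -0.1705, 0.0615]
ee_rot: [3.142, -0.0, 0.177]
wrist_force: [-0.4, 0.2, 0.4]
width: 0.0364
finger_force: 30.0
```

Request:
carry_out(increments=[[163, [0, 0, -5], 0], [163, [0, 0, -15], 0], [163, [0, 0, -25], 0], [163, [0, 0, -30], 0], [163, [0, 0, -30], 0], [163, [0, 0, -20], 0], [163, [0, 0, -10], 0], [163, [0, 0, 0], 0]])

```text
time: 9.65
tool_pos: [0.4732, -0.171, 0.198]
ee_rot: [3.139, -0.003, 0.177]
wrist_force: [0.6, -0.2, -0.5]
width: 0.0361
finger_force: 30.0
```

Run:
```python
from h import *
s=robot.snapshot("scene")
a=cv2.resize(s[120:250,370:490],None,fx=4.6,fy=4.6,interpolation=2)
cv2.imwrite("pics/a4.png",a)
o=robot.get_obs();print(o["tool_pos"],o["ee_rot"],o["width"])
P=o["tool_pos"];y=o["ee_rot"][2];d=np.array([.6395,-.061])-P[:2];print("tool mm",1000*(d[0]*np.cos(y)+d[1]*np.sin(y)),1000*(d[0]*np.sin(y)-d[1]*np.cos(y)))
```

```text
[ 0.47245487 -0.17066548  0.19635199] [ 3.14111700e+00 -2.51457808e-04  1.77201935e-01] 0.03647677630975005
tool mm 183.76073044044898 -78.50214995058965
```

View pics/a4.png

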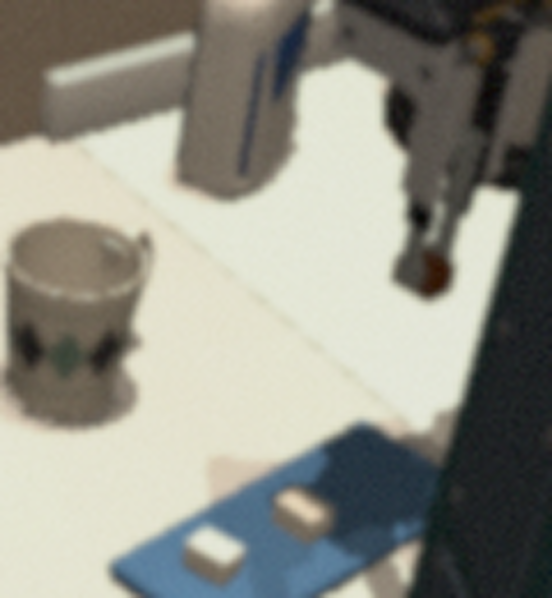

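The lump is held up in the tongs at crop (435,272). I'll move over the cup.

Request:
carry_out(increments=[[163, [10, -4, 0], 0], [163, [22, -9, 0], 0], [163, [25, -11, 0], 0], [163, [25, -11, 0], 0], [163, [25, -11, 0], 0], [163, [25, -11, 0], 0], [163, [25, -10, 0], 0], [163, [17, -7, 0], 0]])

```text
time: 10.5
tool_pos: [0.6315, -0.065, 0.1934]
ee_rot: [-3.14, 0.003, 0.179]
wrist_force: [-0.2, -0.9, -0.8]
width: 0.0361
finger_force: 30.0
```

Request:
carry_out(increments=[[163, [10, -4, 0], 0], [163, [0, 0, 0], 0], [163, [0, 0, 20], 0], [163, [0, 0, 10], 0], [163, [0, 0, 0], 0], [163, [0, 0, 0], 0]])

```text
time: 11.1
tool_pos: [0.6392, -0.0617, 0.1663]
ee_rot: [-3.141, 0.001, 0.177]
wrist_force: [-0.0, -1.0, -0.6]
width: 0.0364
finger_force: 30.0
```

Run:
```python
from h import *
s=robot.snapshot("scene");t=robot.snapshot("top")
a=cv2.resize(s[120:220,340:440],None,fx=5,fy=5,interpolation=2);b=cv2.resize(t[150:250,395:450],None,fx=5,fy=5,interpolation=2)
cv2.imwrite("pics/a5.png",np.hstack([a,b]))
o=robot.get_obs();print(o["tool_pos"],o["ee_rot"],o["width"])
```

```text
[ 0.63994728 -0.06168991  0.16742161] [ 3.14092827e+00 -1.40337944e-03  1.76773649e-01] 0.03638271469655382
```

View pics/a5.png

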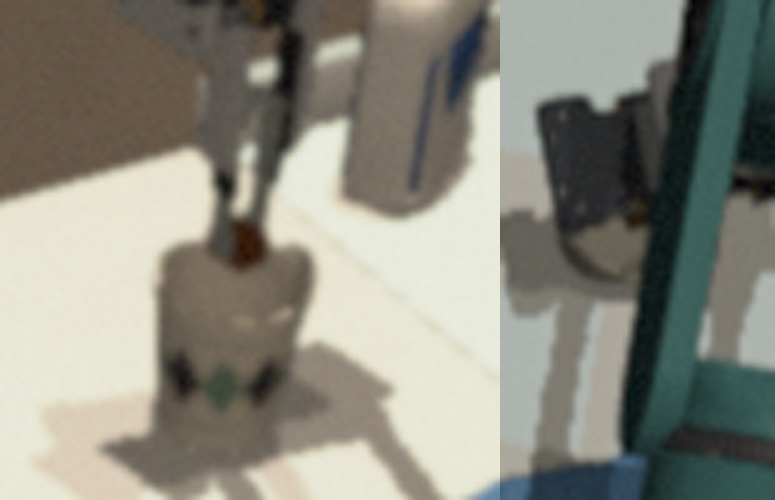

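The lump hangs at crop (240,245), directly over the cup mouth (rim centre about (232,282)). I'll lower it and release.

Request:
carry_out(increments=[[163, [0, 0, 10], 0], [163, [0, 0, 10], 0], [163, [0, 0, 9], 0], [163, [0, 0, 0], 0], [163, [0, 0, 0], 0], [155, [0, 0, 0], 0], [148, [0, 0, 0], 0], [142, [0, 0, 0], 0]])

```text
time: 12.0
tool_pos: [0.6401, -0.0613, 0.138]
ee_rot: [3.141, -0.001, 0.177]
wrist_force: [-0.3, -0.1, -0.4]
width: 0.0413
finger_force: 6.0
```

Request:
carry_out(increments=[[140, [0, 0, 0], 0], [140, [0, 0, 0], 0], [140, [0, 0, 0], 0], [140, [0, 0, 0], 0], [140, [0, 0, -20], 0], [140, [0, 0, -25], 0], [140, [0, 0, -15], 0], [140, [0, 0, 0], 0]])

```text
time: 12.8
tool_pos: [0.6413, -0.0616, 0.2009]
ee_rot: [3.139, -0.006, 0.177]
wrist_force: [0.7, -0.2, -0.1]
width: 0.0425
finger_force: 5.3
```

Run:
```python
from h import *
s=robot.snapshot("scene")
cv2.imwrite("pics/a6.png",cv2.resize(s[110:220,340:440],None,fx=5,fy=5,interpolation=2))
o=robot.get_obs();print(o["tool_pos"],o["ee_rot"],o["width"],o["finger_force"])
P=o["tool_pos"];y=o["ee_rot"][2];d=np.array([.4573,.2250])-P[:2];print("tool mm",1000*(d[0]*np.cos(y)+d[1]*np.sin(y)),1000*(d[0]*np.sin(y)-d[1]*np.cos(y)))
```

```text
[ 0.64048325 -0.06142507  0.19884826] [ 3.14040036e+00 -2.92666836e-03  1.77323818e-01] 0.042554460031163345 5.283991262549534
tool mm -129.7865725888883 -314.2465109853298
```

View pics/a6.png

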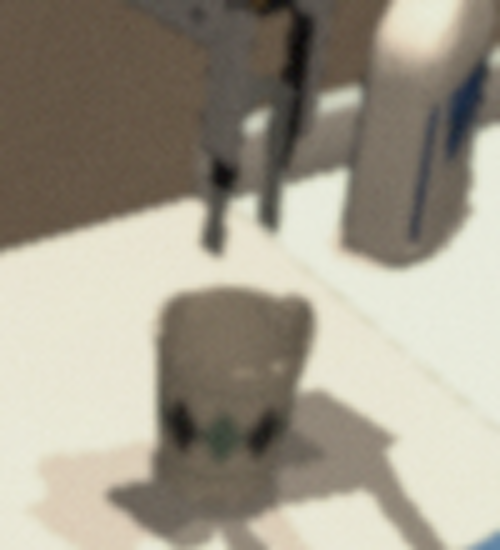

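The tips are empty at crop (215,245) and (270,220), so the lump has dropped into the cup, which still stands in place. Back to the rail.

Request:
carry_out(increments=[[140, [-7, -17, 0], 0], [140, [-14, -34, 0], 0], [140, [-16, -39, 0], 0], [140, [-16, -39, 0], 0], [140, [-16, -39, 0], 0], [140, [-16, -39, 0], 0], [140, [-16, -39, 0], 0], [140, [-14, -34, 0], 0]])

```text
time: 13.65
tool_pos: [0.4751, 0.1953, 0.1956]
ee_rot: [3.142, 0.003, 0.178]
wrist_force: [1.2, 0.1, -1.5]
width: 0.0425
finger_force: 5.3
```

Request:
carry_out(increments=[[140, [-10, -23, 0], 0], [140, [-5, -11, 0], 0], [140, [0, 0, 0], -4.5], [140, [0, 0, 0], 0], [140, [0, 0, 0], 0], [140, [0, 0, 0], 0], [140, [0, 0, 0], 0]])

```text
time: 14.35
tool_pos: [0.4567, 0.2243, 0.1971]
ee_rot: [3.141, 0.0, 0.254]
wrist_force: [0.0, 0.2, -0.6]
width: 0.0428
finger_force: 5.3
```

Run:
```python
from h import *
s=robot.snapshot("scene");t=robot.snapshot("top")
for i in range(3):
    robot.snapshot("scene");o=robot.get_obs();print(o["tool_pos"],o["ee_rot"],o["width"])
P=o["tool_pos"];y=o["ee_rot"][2];d=np.array([.4573,.2250])-P[:2];print("tool mm",1000*(d[0]*np.cos(y)+d[1]*np.sin(y)),1000*(d[0]*np.sin(y)-d[1]*np.cos(y)))
print("lump in cup?",mask("top",t,(3,120,20),(20,255,255),(405,436,176,210),.02))
```

```text
[0.45659237 0.22458102 0.19728618] [3.14150083e+00 7.05760574e-05 2.54937108e-01] 0.04226451953129487
[0.45659363 0.2246517  0.19737398] [ 3.14150599e+00 -7.31951496e-05  2.55161474e-01] 0.04262889220737134
[0.45653855 0.22468825 0.19734602] [ 3.14147517e+00 -2.03749495e-05  2.55279906e-01] 0.04225151959090823
tool mm 0.8154947687902295 -0.10936818850032029
lump in cup? (array([ 0.63940226, -0.05880399,  0.02      ]), 39, ((638.2582397460938, -58.42122268676758), (15.672850608825684, 22.264501571655273), 88.78987884521484))
```

Brown pixels lie inside the cup, on its axis. The pose matches the pick-up, so I'll descend to hang the tongs.

Request:
carry_out(increments=[[140, [1, 0, 20], 0], [140, [0, 0, 20], 0], [140, [0, 0, 20], 0], [140, [0, 0, 20], 0], [140, [0, 0, 20], 0], [140, [0, 0, 15], 0], [140, [0, 0, 10], 0], [140, [0, 0, 0], 0]])

```text
time: 15.4
tool_pos: [0.4563, 0.2247, 0.0708]
ee_rot: [3.141, 0.003, 0.256]
wrist_force: [-0.7, -1.3, -0.7]
width: 0.0428
finger_force: 5.3
```

Request:
carry_out(increments=[[140, [0, 0, 3], 0], [140, [0, 0, 2], 0], [140, [0, 0, 1], 0], [140, [0, 0, 0], 0], [140, [0, 0, 0], 0]])

```text
time: 15.9
tool_pos: [0.4576, 0.2252, 0.0667]
ee_rot: [3.142, -0.001, 0.256]
wrist_force: [-0.1, -0.1, -1.0]
width: 0.0426
finger_force: 5.3
```

Request:
carry_out(increments=[[140, [0, 0, 1], 0], [140, [0, 0, 1], 0], [140, [0, 0, 0], 0], [140, [0, 0, 0], 0], [136, [0, 0, 0], 0], [132, [0, 0, 0], 0], [128, [0, 0, 0], 0], [124, [0, 0, 0], 0]])

```text
time: 16.7
tool_pos: [0.4569, 0.2249, 0.0635]
ee_rot: [3.141, 0.001, 0.256]
wrist_force: [0.4, 0.3, -0.0]
width: 0.0482
finger_force: 0.0
```

Request:
carry_out(increments=[[115, [0, 0, 0], 0], [100, [0, 0, 0], 0], [80, [0, 0, 0], 0], [40, [0, 0, 0], 0], [0, [0, 0, 0], 0], [0, [0, 0, 0], 0], [0, [0, 0, 0], 0], [0, [0, 0, 0], 0]])

```text
time: 17.5
tool_pos: [0.4574, 0.2251, 0.0644]
ee_rot: [3.141, -0.0, 0.256]
wrist_force: [-0.3, 0.7, -0.0]
width: 0.0938
finger_force: 0.0
```

Request:
carry_out(increments=[[0, [0, 0, -10], 0], [0, [0, 0, -20], 0], [0, [0, 0, -20], 0], [0, [0, 0, -20], 0], [0, [0, 0, -30], 0], [0, [0, 0, -30], 0], [0, [0, 0, -20], 0], [0, [0, 0, 0], 0]])

```text
time: 18.3
tool_pos: [0.4593, 0.2258, 0.2191]
ee_rot: [-3.141, -0.009, 0.256]
wrist_force: [0.1, -0.6, 0.0]
width: 0.0939
finger_force: 0.0
```

Request:
carry_out(increments=[[0, [0, 40, 0], 0], [0, [0, 40, 0], 0], [0, [0, 40, 0], 0], [0, [0, 40, 0], 0], [0, [0, 40, 0], 0], [0, [0, 0, 0], 0], [0, [0, 0, 0], 0], [0, [0, 0, 0], 0]])

```text
time: 19.1
tool_pos: [0.5075, 0.0324, 0.2137]
ee_rot: [-3.141, 0.001, 0.257]
wrist_force: [-0.7, 0.4, 0.1]
width: 0.0943
finger_force: 0.0
```

Run:
```python
from h import *
s=robot.snapshot("scene");t=robot.snapshot("top")
cv2.imwrite("pics/s7.png",s);cv2.imwrite("pics/t7.png",t)
s0=cv2.imread("pics/scene0.png");t0=cv2.imread("pics/top0.png")
d=lambda a,b,x0,x1,y0,y1:cv2.absdiff(a,b)[y0:y1,x0:x1].max(2)
for n,D in(("stand scene",d(s,s0,308,350,230,295)),("stand top",d(t,t0,310,342,238,272)),("cup top",d(t,t0,400,447,174,214)),("cup scene",d(s,s0,365,405,165,213))):
    ys,xs=np.nonzero(D>40);print(n,D.shape,len(xs),round(float(D.mean()),1),(xs.min(),xs.max(),ys.min(),ys.max()) if len(xs) else "")
print("lump",mask("top",t,(3,120,20),(20,255,255),(405,436,176,210),.02)[:2])
print(robot.get_obs()["tool_pos"])
```

```text
stand scene (65, 42) 13 9.5 (np.int64(23), np.int64(27), np.int64(35), np.int64(39))
stand top (34, 32) 0 5.9 
cup top (40, 47) 839 50.2 (np.int64(0), np.int64(46), np.int64(18), np.int64(39))
cup scene (48, 40) 54 10.7 (np.int64(7), np.int64(16), np.int64(0), np.int64(6))
lump (array([ 0.64733584, -0.05822143,  0.02      ]), 8)
[0.50763975 0.03284894 0.21411108]
```

The stand and tongs look the same as at the start in both views, and the cup hasn't moved (the differences there are the arm in front of it). The arm is clear, so I'm handing in.

```bash
python3 -c "
from bench import robot
print(robot.close_job())"
```

```text
the job is handed in; nothing more can be done
None
```

I handed the job in at about 19 s of the 51 s allowed: the tongs dropped the brown lump into the diamond cup, which stayed standing, and they hang on their rail again, released; no verdict came back, so this rests on my last camera and force readings.

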